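Put the test antennas away after a measurement

TASK

The antenna standing on the copper sheet, if there is one, is still being measured: leave it standing there drawn out, and do not touch it. Collapse every other antenna fully home, thinnest tube first and then each next thicker one in turn, stand them all upright on the floor of the cabinet's drawer, each in a bay of its own, and shut the drawer completely. Leave the jar, the circuit board and the screwdriver where they are.

Things in the scene. Friction and masses are not known exactly. Their poses are not given: they have to be found in the camera images.
- ant1: Loose telescopic whip antenna, 0.4 kg, None if absent. Black foot 62 mm in diameter, 22 mm tall; 22 mm collar to 34 mm; fixed chromed outer tube 14 mm in diameter to 95 mm (grip here to lift); three sliding tubes; blue tip button 14 mm in diameter, 9 mm tall. 260 mm tall drawn out, 110 mm collapsed: always 260 mm less its three joint values. Origin: centre of the underside; z up along the tubes.
- ant2: Another antenna exactly like ant1; same origin and axes. None if absent.
- ant3: Another antenna exactly like ant1; same origin and axes. None if absent.
- ant4: Another antenna exactly like ant1; same origin and axes. None if absent.
- ant1_t1 (a joint): How far ant1's thinnest, top tube (6.5 mm in diameter) is pushed into the next: 0 drawn out, 0.050 m fully home on its stop. Held by friction alone, stays where left; slides at about 2.5 N; a straight push down on the tip button takes the tubes in from the thinnest on.
- ant1_t2 (a joint): How far ant1's middle tube (9 mm) is pushed into the next: 0 drawn out, 0.050 m fully home on its stop. Held by friction alone, stays where left; slides at about 5 N.
- ant1_t3 (a joint): How far ant1's thickest, lowest sliding tube (11.5 mm) is pushed into the next: 0 drawn out, 0.050 m fully home on its stop. Held by friction alone, stays where left; slides at about 8 N.
- ant2_t1 (a joint): How far ant2's thinnest, top tube (6.5 mm in diameter) is pushed into the next: 0 drawn out, 0.050 m fully home on its stop. Friction as for ant1.
- ant2_t2 (a joint): How far ant2's middle tube (9 mm) is pushed into the next: 0 drawn out, 0.050 m fully home on its stop. Friction as for ant1.
- ant2_t3 (a joint): How far ant2's thickest, lowest sliding tube (11.5 mm) is pushed into the next: 0 drawn out, 0.050 m fully home on its stop. Friction as for ant1.
- ant3_t1 (a joint): How far ant3's thinnest, top tube (6.5 mm in diameter) is pushed into the next: 0 drawn out, 0.050 m fully home on its stop. Friction as for ant1.
- ant3_t2 (a joint): How far ant3's middle tube (9 mm) is pushed into the next: 0 drawn out, 0.050 m fully home on its stop. Friction as for ant1.
- ant3_t3 (a joint): How far ant3's thickest, lowest sliding tube (11.5 mm) is pushed into the next: 0 drawn out, 0.050 m fully home on its stop. Friction as for ant1.
- ant4_t1 (a joint): How far ant4's thinnest, top tube (6.5 mm in diameter) is pushed into the next: 0 drawn out, 0.050 m fully home on its stop. Friction as for ant1.
- ant4_t2 (a joint): How far ant4's middle tube (9 mm) is pushed into the next: 0 drawn out, 0.050 m fully home on its stop. Friction as for ant1.
- ant4_t3 (a joint): How far ant4's thickest, lowest sliding tube (11.5 mm) is pushed into the next: 0 drawn out, 0.050 m fully home on its stop. Friction as for ant1.
- groundplane: Copper ground-plane sheet, 180 by 180 mm, let in flush with the bench (nothing to bump against). Fixed. Origin at its centre. An antenna standing on it stands within 30 mm of its centre at first; if none stands there, it is empty.
- cabinet: Grey steel bench cabinet with one drawer, 220 mm wide, 220 mm deep and 150 mm tall, fixed. Origin: on the bench under the middle of its front edge; its x axis points into the cabinet, so the drawer pulls out along -x. The opening is 142 mm high.
- drawer (a joint): How far the drawer is pulled out: 0 m shut, 0.200 m fully out. It runs on slides with about 2 N of friction and stays where it is left.
- handle (a point): Middle of the drawer's handle, a level steel bar 10 mm thick and 100 mm long along the cabinet's y axis, 116 mm above the bench, standing 40 mm in front of the blue drawer front (12 mm thick, its top edge 136 mm above the bench). Its axes are those of the cabinet, and it moves with the drawer.
- drawer_in (a point): Centre of the drawer's floor, 14 mm above the bench; axes of the cabinet. Inside 172 mm (x) by 188 mm (y), side and back walls to 60 mm above the bench; a cross of partitions (22 mm tall, 4 mm thick) makes four bays of 84 mm (x) by 92 mm (y), whose centres lie at x = -44 or +44 mm and y = -48 or +48 mm from this point. It moves with the drawer.
- jar: Bystander: small jar with a yellow cap, 52 mm in diameter, 60 mm tall; origin under its centre.
- board: Bystander: green circuit board, 70 by 100 mm, 4.5 mm thick, lying flat; origin under its centre.
- driver: Bystander: screwdriver 160 mm long with an orange handle, lying along its x axis.

How it is judged:
By the outcome, as a careful person would: the job done as asked, in the order asked, and still so for the second after the job is handed in, with the robot touching nothing.
Of ant1, ant2, ant3, ant4 only 3 to 4 are there at a start; the rules pass over those that are not, and their reading is None.
At some moment in a run one of ant1, ant2, ant3, ant4 may be knocked a few centimetres aside while the robot is not near it.
It also fails if it takes over 210 s, if anything falls off the work surface, if the arm or the gripper's body presses on something with over 40 N, if the wrist force passes 120 N, or if a joint passes its speed limit or range.

ROBOT

A 6-joint arm with a two-finger parallel gripper is mounted at the origin on the work surface. World frame = base frame: x ahead of the robot, y to its left, z up, the work surface at z = 0. Lengths are in mm, angles in rad, forces in N, time in s.
With the tool pointing down it reaches from about 350 to 975 mm from the base axis. Payload 7.1 kg.
Tool frame: the origin (TCP) lies midway between the tips of the shut fingers; the grasp point (between the pads) lies 19 mm behind it; z points along the fingers, x is the direction in which the jaws open and shut, and the axes are right-handed (so a half turn about z gives the same grasp; the last joint's range is limited). The gripper opens to 88 mm and grips with 3 to 60 N. Pads are 20 mm wide; open, the fingers measure 115 mm over their backs; the gripper's body (75 mm by 178 mm) begins 61 mm behind the grasp point.
Start: joints at [1.189, 0.423, 1.63, -0, 1.089, -0.019], TCP at [221.776, 584.312, 222.675] pointing down, gripper open.
Joint ranges: [-3, 3], [-0.9, 2.11], [0.09, 2.58], [-1.31, 4.45], [0.11, 2.69], [-2.54, 2.54]. Speed limits (rad/s): [2.39, 2.39, 3.01, 3.14, 3.14, 3.14].

INTERFACE

Orientations are given as a rotation vector (axis times angle).
In Python, from workcell import telemetry, imaging, ticket gives the robot as it stands.
- The arm moves only by the tool jog_arm, never from a script. Its arguments are lists of equal length, an entry for each row: "travel": the shift along the world's x, y, z in units of 400 mm (1.0 is 400 mm), a list of three; "dr": the turn, a rotation vector about the world's x, y, z in units of 90 degrees (1.0 is 90 degrees), a list of three. In form: {"travel": [[tx, ty, tz], ...], "dr": [[wx, wy, wz], ...]}. A call has exactly 10 rows; each row is the pose to reach, as a shift and turn from the pose measured when the call began; what a row does not reach only later rows make up. A row lasts 1/10 s, in which the tool goes at most 50 mm and 8.59 degrees, less where a joint would pass 70% of its speed; a pose out of reach is approached as far as the arm can. A call with a number of a shift or a turn outside -1 to 1 is refused whole. A call with a gripper value outside its range is refused whole. "hand" is the opening, from -1 (shut) to 1 (fully open), set as the call begins (left out, the last holds). The fingers move at their own pace and stop on an object; the grip force is fixed at half the most. Time passes only in rows, so rows that repeat a pose let the fingers close, or fill a call up. It gives the time, the measured TCP pose, the force and the opening at its end, in the units of the state.
- telemetry.get_obs(): the state, without advancing time (a new reading comes with each control period).
- imaging.get_image(name): name is "scene" or "top" or "wrist"; returns a dict with "pixels" (480x640x3 uint8, red, green, blue), "range_z" (480x640 float32, mm along the optical axis (not along the pixel's ray), 0 where there is no reading), "fx", "fy", "cx", "cy" (pixels), "extrinsics" (4x4, takes a point from world to camera coordinates). Camera axes: x right, y down, z forward; pixel columns grow to the right and rows downward; lengths in mm; the calibration is good to about 2 mm. A picture is of the moment at which its call begins.
- ticket.close_job(): hands the job in, once; it reports no verdict.
The state is a dict: "t": time; "qpos": joint angles; "qvel": joint speeds; "joint_torque": joint torques, N m; "ee_pos": TCP position; "orientation": TCP orientation; "ft_force": force on the tool from outside, world axes, zero at the start; "moment": the same for the moment, N m; "width": finger opening in mm.
Only numpy, scipy, OpenCV 4.12 (cv2) and the standard library are available. Lean on these libraries where they do the work, as an engineer would, in place of code of your own. Each camera call takes 0.05 s, during which the arm holds its last target. There are 200 camera calls.

## Working session

There is one attempt and no reset: what is moved stays moved. The work goes in short steps, Python scripts to look and compute and a tool call to move; the robot and the scene stay as the last step left them, time stands still between calls to the robot, and variables do not carry over. Pictures are saved under pics/ and viewed, about 12 in all and at most 16, crops included, and the job is handed in when it is done.

Besides the shell and the picture viewer there is one more tool, called as a command line: name --argument value ..., lists and objects as JSON in quotes. jog_arm: Moves the arm, as the interface text tells. Its arguments: {"type":"object","properties":{"travel":{"type":"array"},"dr":{"type":"array"},"hand":{"type":"number"}},"required":["travel","dr"]}

```bash
mkdir -p pics; ls
cat > h.py <<'E'
import numpy as np, cv2
from workcell import telemetry, imaging, ticket
def grab(n):
    d=imaging.get_image(n); d['E']=np.array(d['extrinsics']); return d
def save(d,name,crop=None,s=1):
    p=cv2.cvtColor(d['pixels'],cv2.COLOR_RGB2BGR)
    if crop: p=p[crop[1]:crop[3],crop[0]:crop[2]]
    cv2.imwrite('pics/'+name+'.png',cv2.resize(p,None,fx=s,fy=s))
def ray(d,u,v):
    R=d['E'][:3,:3];t=d['E'][:3,3]
    return -R.T@t, R.T@np.array([(u-d['cx'])/d['fx'],(v-d['cy'])/d['fy'],1])
def onz(d,u,v,z):
    c,r=ray(d,u,v); return c+r*(z-c[2])/r[2]
def cloud(d):
    v,u=np.mgrid[:480,:640]; z=d['range_z']
    P=np.stack([(u-d['cx'])/d['fx']*z,(v-d['cy'])/d['fy']*z,z],-1)
    W=(P-d['E'][:3,3])@d['E'][:3,:3]; W[z==0]=np.nan; return W
def proj(d,p):
    q=d['E'][:3,:3]@np.array(p)+d['E'][:3,3]; return d['fx']*q[0]/q[2]+d['cx'],d['fy']*q[1]/q[2]+d['cy']
E
cat > a.py <<'E'
from h import *
ims={}
for n in ['scene','top','wrist']:
    d=grab(n); ims[n]=d; c,r=ray(d,320,240); print(n,c.round(),r.round(2),d['fx'])
    np.savez('/tmp/'+n,**{k:np.array(v) for k,v in d.items()})
p=[cv2.cvtColor(ims[n]['pixels'],cv2.COLOR_RGB2BGR) for n in ['scene','top']]
for n in ims: save(ims[n],'0'+n)
print(telemetry.get_obs())
E
python3 a.py
```

```text
pics
scene [1053.  666.  952.] [-0.41 -0.57 -0.71] 505.661402743529
top [ 426.   10. 1274.] [ 0.12  0.01 -0.99] 550.6677609162758
wrist [144. 614. 384.] [ 0.29 -0.11 -0.95] 432.8126697573678
{'t': 0.15, 'qpos': array([ 1.18898543e+00,  4.23645205e-01,  1.63050803e+00, -4.02067590e-05,
        1.08861444e+00, -1.90298851e-02]), 'qvel': array([ 0.00100052, -0.00296545, -0.00269278,  0.00043878,  0.00087816,
        0.000171  ]), 'joint_torque': array([ 2.46946802e-04, -5.44981456e+01, -2.73920703e+01,  6.44524698e-02,
        2.05193844e-02, -7.01847830e-05]), 'ee_pos': array([221.63821498, 583.91415209, 222.09534898]), 'orientation': array([ 2.58516300e+00,  1.78389227e+00, -1.50760617e-03]), 'ft_force': array([ 0.02485226,  0.5251465 , -0.47876963]), 'moment': array([ 0.03768386, -0.02938006,  0.04418805]), 'width': 87.77654289485564}
```

View pics/0scene.png

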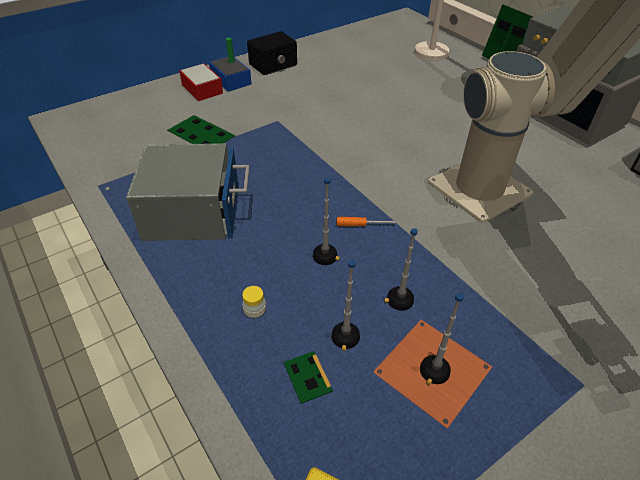

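View pics/0top.png

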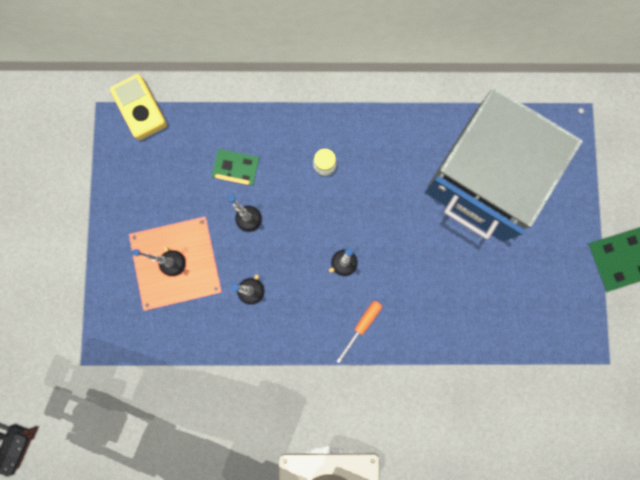

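The scene view shows four antennas: feet at about (325,254), (400,298), (346,335) on the mat and (435,369) on the copper. The top view has the same four at (344,263), (251,291), (248,218) and (172,264, copper). The drawer is shut, with its handle at top view (470,217).

```bash
cat > m.py <<'E'
from h import *
def load(n): 
    d=dict(np.load('/tmp/'+n+'.npz')); return d
S,T=load('scene'),load('top')
def feet(d,tag):
    p=d['pixels'].astype(int); W=cloud(d)
    m=((p.max(2)<60)).astype(np.uint8)
    n,l,st,ce=cv2.connectedComponentsWithStats(m)
    for i in range(1,n):
        if 80<st[i,4]<2500:
            q=W[l==i]; q=q[~np.isnan(q[:,0])]
            if len(q)==0: continue
            zmed=np.median(q[:,2])
            u,v=st[i,0]+st[i,2]/2,st[i,1]+st[i,3]/2
            print(tag,ce[i].round(1),st[i,4],'z',zmed.round(1),'cast20',onz(d,*ce[i],18)[:2].round(1))
feet(S,'S');feet(T,'T')
# antennas by depth
for d,tag in((S,'S'),(T,'T')):
    W=cloud(d); 
    for z0,z1 in((24,60),(60,120),(120,175),(200,275)):
        m=((W[...,2]>z0)&(W[...,2]<z1)&(W[...,0]>350)&(W[...,0]<900)).astype(np.uint8)
        n,l,st,ce=cv2.connectedComponentsWithStats(m)
        for i in range(1,n):
            if st[i,4]>8:
                q=W[l==i]; print(tag,z0,z1,st[i,4],q.mean(0).round(1),'max',q[:,2].max().round(1),ce[i].round())
    m=((W[...,2]>140)&(W[...,2]<160)&(W[...,1]<-100)).astype(np.uint8)
    n,l,st,ce=cv2.connectedComponentsWithStats(m)
    i=1+np.argmax(st[1:,4]); q=W[l==i][:,:2].astype(np.float32)
    print(tag,'cab',W[l==i][:,2].mean(),cv2.minAreaRect(q),cv2.boxPoints(cv2.minAreaRect(q)))
# blue tips
for d,tag in((S,'S'),(T,'T')):
    h=cv2.cvtColor(d['pixels'],cv2.COLOR_RGB2HSV); 
    m=cv2.inRange(h,(95,150,90),(112,255,255)); n,l,st,ce=cv2.connectedComponentsWithStats(m)
    print(tag,[(ce[i].round(1),st[i,4]) for i in range(1,n) if 8<st[i,4]<200])
E
python3 m.py
```

```text
S [515.6  33. ] 2124 z 168.5 cast20 [-918.8 -630.1]
S [271.8  52.3] 1642 z 76.5 cast20 [   64.1 -1063.2]
S [622.2  71.2] 616 z 246.5 cast20 [-984.2 -164.3]
S [474.6  95.3] 796 z 315.7 cast20 [-366.5 -359.6]
S [582.5 114.9] 1721 z 86.4 cast20 [-577.4  -58.9]
S [621.  115.5] 347 z 74.8 cast20 [-684.4   18.6]
S [498.2 130.4] 210 z 235.6 cast20 [-260.5 -158. ]
S [232.  194.1] 423 z 75.8 cast20 [ 618.8 -364.8]
S [636.  165.3] 125 z 23.3 cast20 [-462.1  207.4]
S [324.5 254.9] 386 z 20.4 cast20 [538.1 -26. ]
S [399.9 299.1] 468 z 20.4 cast20 [474.4 186.2]
S [345.1 335.9] 532 z 20.9 cast20 [640.  194.5]
S [434.6 370.1] 592 z 21.0 cast20 [537.9 365.3]
S [310.9 383.2] 130 z 8.3 cast20 [764.9 245.2]
T [252.9 219.9] 172 z 19.0 cast20 [628.  175.6]
T [175.1 263.1] 162 z 19.4 cast20 [528.  350.8]
T [349.6 266.6] 118 z 20.0 cast20 [520.3 -47. ]
T [255.2 291.3] 159 z 19.1 cast20 [464.  167.3]
T [ 11.6 443.7] 493 z 342.9 cast20 [134.  690.4]
S 24 60 1174 [  641.4 -1614.2    41.7] max 60.0 [85. 32.]
S 24 60 374 [ 436.3 -933.6   42.7] max 59.9 [201.  85.]
S 24 60 32 [ 618.9 -415.6   42. ] max 58.7 [223
[... 5445 characters left out ...]
y([168.3,  50.6]), np.int32(26)), (array([148.2,  51.4]), np.int32(11)), (array([173.3,  52.4]), np.int32(9)), (array([130.4,  60.1]), np.int32(14)), (array([154.6,  58.6]), np.int32(11)), (array([163.1,  62.6]), np.int32(20)), (array([157.5,  64.5]), np.int32(11)), (array([170. ,  66.9]), np.int32(20)), (array([245.2,  70.5]), np.int32(13)), (array([ 13.4, 118.5]), np.int32(13)), (array([ 11.6, 129.4]), np.int32(99)), (array([  1.7, 125.1]), np.int32(13)), (array([ 42.1, 172. ]), np.int32(12)), (array([326.7, 179.2]), np.int32(16)), (array([ 25.6, 183.5]), np.int32(14)), (array([414. , 230.4]), np.int32(20)), (array([351.5, 262.1]), np.int32(28)), (array([459.4, 295.6]), np.int32(38))]
T []
```

View pics/0wrist.png

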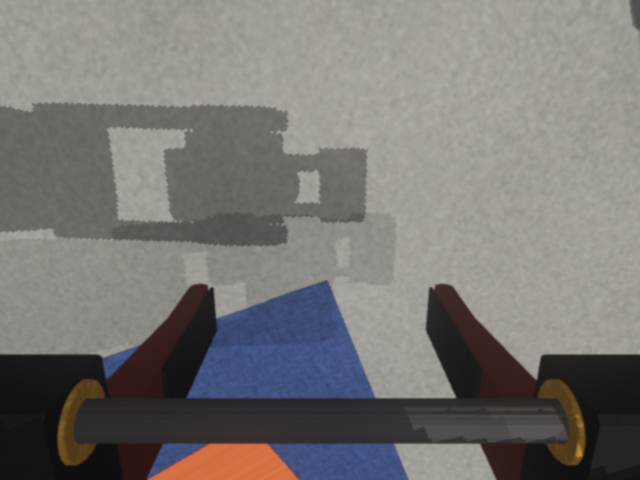

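jog_arm --travel '[[0,0,0.12],[0,0,0.24],[0.05,-0.05,0.32],[0.1,-0.15,0.32],[0.2,-0.25,0.32],[0.25,-0.35,0.32],[0.3,-0.45,0.32],[0.35,-0.55,0.32],[0.4,-0.65,0.32],[0.45,-0.75,0.32]]' --dr '[[0,0,0],[0,0,0],[0,0,-0.05],[0,0,-0.1],[0,0,-0.17],[0,0,-0.24],[0,0,-0.31],[0,0,-0.38],[0,0,-0.45],[0,0,-0.53]]' --hand -1

```text
t: 1.15
ee_pos: [402.0, 282.2, 350.0]
orientation: [3.088, 0.579, -0.002]
ft_force: [0.2, 0.7, 1.2]
width: 11.2
```

jog_arm --travel '[[0.06,-0.1,0],[0.12,-0.2,0],[0.159,-0.258,0],[0.159,-0.258,0],[0.159,-0.258,-0.08],[0.159,-0.258,-0.16],[0.159,-0.258,-0.2],[0.159,-0.258,-0.24],[0.159,-0.258,-0.26],[0.159,-0.258,-0.26]]' --dr '[[0,0,0],[0,0,0],[0,0,0],[0,0,0],[0,0,0],[0,0,0],[0,0,0],[0,0,0],[0,0,0],[0,0,0]]'

```text
t: 2.15
ee_pos: [464.6, 179.3, 245.0]
orientation: [3.087, 0.58, -0.006]
ft_force: [-0.7, 0.5, 0.0]
width: 0.3
```

```bash
cat > l.py <<'E'
import sys
from h import *
n=sys.argv[1]; d=grab(n); 
c=[int(x) for x in sys.argv[3:7]] if len(sys.argv)>6 else None
save(d,sys.argv[2],c,3 if c else 1)
o=telemetry.get_obs(); print(o['t'],o['ee_pos'].round(1),o['ft_force'].round(1),o['width'])
W=cloud(d)
# tubes off the bench
m=((W[...,2]>45)&(W[...,2]<300)&(W[...,0]>350)&(W[...,0]<700)&(W[...,1]>-150)&(W[...,1]<420)).astype(np.uint8)
k,l,st,ce=cv2.connectedComponentsWithStats(m)
for i in range(1,k):
    if st[i,4]>20: 
        q=W[l==i]; print(st[i,4],np.nanmedian(q,0).round(1),'top',np.sort(q[:,2])[-4:].round(1),ce[i].round())
E
python3 l.py scene 1s 330 180 490 320
```

```text
2.2 [465.2 179.4 245.9] [-0.3 -0.2  0.8] -0.11743572646608513
293 [533.4 -32.8 143.1] top [252.3 252.4 252.8 254.2] [326. 214.]
403 [468.9 181.8 158.2] top [284.1 284.4 288.3 288.9] [410. 254.]
364 [636.5 189.8 140.5] top [248.6 248.8 248.9 249.1] [348. 296.]
431 [533.3 362.4 145. ] top [256.1 256.2 257.2 257.6] [448. 330.]
```

View pics/1s.png

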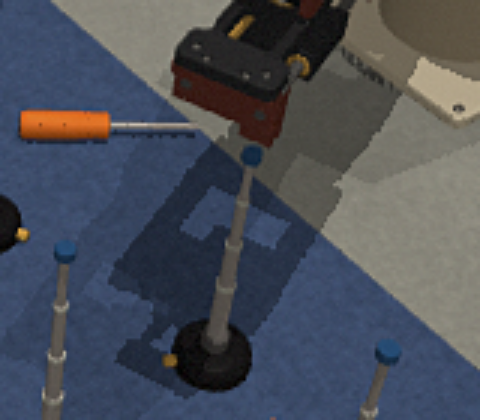

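The crop shows the shut fingers just above A's blue button at crop pixel (252,155), well centred. Next is the push down.

jog_arm --travel '[[0,0,-0.0125],[0,0,-0.0225],[0,0,-0.0325],[0,0,-0.05],[0,0,-0.07],[0,0,-0.09],[0,0,-0.11],[0,0,-0.13],[0,0,-0.15],[0,0,-0.17]]' --dr '[[0,0,0],[0,0,0],[0,0,0],[0,0,0],[0,0,0],[0,0,0],[0,0,0],[0,0,0],[0,0,0],[0,0,0]]'

```text
t: 3.2
ee_pos: [465.4, 179.5, 177.4]
orientation: [3.087, 0.58, -0.002]
ft_force: [0.7, 0.3, 5.1]
width: 0.4
```

jog_arm --travel '[[0,0,-0.02],[0,0,-0.04],[0,0,-0.06],[0,0,-0.08],[0,0,-0.1],[0,0,-0.12],[0,0,-0.135],[0,0,-0.145],[0,0,-0.155],[0,0,-0.16]]' --dr '[[0,0,0],[0,0,0],[0,0,0],[0,0,0],[0,0,0],[0,0,0],[0,0,0],[0,0,0],[0,0,0],[0,0,0]]'

```text
t: 4.2
ee_pos: [465.6, 179.5, 113.1]
orientation: [3.087, 0.58, -0.002]
ft_force: [0.2, 1.2, 8.0]
width: 0.2
```

jog_arm --travel '[[0,0,-0.002],[0,0,-0.004],[0,0,-0.006],[0,0,-0.007],[0,0,-0.008],[0,0,-0.009],[0,0,-0.01],[0,0,-0.01],[0,0,-0.01],[0,0,-0.01]]' --dr '[[0,0,0],[0,0,0],[0,0,0],[0,0,0],[0,0,0],[0,0,0],[0,0,0],[0,0,0],[0,0,0],[0,0,0]]'

```text
t: 5.2
ee_pos: [466.2, 179.8, 110.0]
orientation: [-3.087, -0.58, -0.0]
ft_force: [-2.4, -1.0, 17.6]
width: 0.1
```

jog_arm --travel '[[0,0,0.1],[0,0,0.22],[0,0,0.34],[0,0,0.45],[0.1,0.005,0.46],[0.22,0.01,0.46],[0.33,0.015,0.46],[0.415,0.018,0.44],[0.415,0.018,0.39],[0.415,0.018,0.38]]' --dr '[[0,0,0],[0,0,0],[0,0,0],[0,0,0],[0,0,0],[0,0,0],[0,0,0],[0,0,0],[0,0,0],[0,0,0]]'

```text
t: 6.2
ee_pos: [630.9, 186.2, 257.8]
orientation: [3.087, 0.579, -0.01]
ft_force: [-0.7, 0.1, -1.5]
width: 0.5
```

```bash
python3 l.py scene 2s; python3 l.py top 2t
```

```text
6.25 [630.5 186.4 258.4] [-1.1  0.7 -1.3] 0.5384282911773058
173 [532.9 -33.  190.5] top [253.5 253.9 254.  254.4] [326. 200.]
509 [636.1 191.1 191.8] top [299.  299.2 299.5 299.7] [351. 283.]
145 [469.8 181.9  86.8] top [112.4 112.6 112.6 113.9] [404. 278.]
430 [533.5 362.3 144. ] top [256.5 256.6 256.8 256.8] [448. 330.]
6.3 [630.8 186.6 260. ] [0.7 0.6 0.7] 0.5105553386610645
78 [529.1 360.5 251.6] top [256.7 257.1 257.1 257.6] [138. 253.]
98 [528.  -32.7 194. ] top [252.6 252.8 252.9 253.7] [346. 256.]
```

jog_arm --travel '[[0.003,0,-0.0175],[0.003,0,-0.0275],[0.003,0,-0.0375],[0.003,0,-0.055],[0.003,0,-0.075],[0.003,0,-0.095],[0.003,0,-0.115],[0.003,0,-0.135],[0.003,0,-0.155],[0.003,0,-0.175]]' --dr '[[0,0,0],[0,0,0],[0,0,0],[0,0,0],[0,0,0],[0,0,0],[0,0,0],[0,0,0],[0,0,0],[0,0,0]]'

```text
t: 7.3
ee_pos: [632.1, 186.7, 189.5]
orientation: [3.087, 0.58, -0.006]
ft_force: [-1.1, 0.9, 4.9]
width: 0.7
```

jog_arm --travel '[[0,0,-0.02],[0,0,-0.04],[0,0,-0.06],[0,0,-0.08],[0,0,-0.1],[0,0,-0.12],[0,0,-0.14],[0,0,-0.16],[0,0,-0.175],[0,0,-0.185]]' --dr '[[0,0,0],[0,0,0],[0,0,0],[0,0,0],[0,0,0],[0,0,0],[0,0,0],[0,0,0],[0,0,0],[0,0,0]]'

```text
t: 8.3
ee_pos: [632.2, 186.7, 115.1]
orientation: [3.087, 0.58, -0.006]
ft_force: [-1.9, 0.2, 8.4]
width: 0.2
```

jog_arm --travel '[[0,0,-0.003],[0,0,-0.006],[0,0,-0.009],[0,0,-0.011],[0,0,-0.0125],[0,0,-0.0135],[0,0,-0.0145],[0,0,-0.015],[0,0,-0.015],[0,0,-0.015]]' --dr '[[0,0,0],[0,0,0],[0,0,0],[0,0,0],[0,0,0],[0,0,0],[0,0,0],[0,0,0],[0,0,0],[0,0,0]]'

```text
t: 9.3
ee_pos: [632.6, 186.8, 110.1]
orientation: [3.088, 0.58, -0.004]
ft_force: [-2.7, -0.7, 13.8]
width: 0.7
```

jog_arm --travel '[[0,0,0.11],[0,0,0.23],[0,0,0.35],[0,0,0.46],[-0.05,-0.11,0.47],[-0.1,-0.22,0.47],[-0.15,-0.33,0.47],[-0.2,-0.44,0.47],[-0.258,-0.553,0.47],[-0.258,-0.553,0.41]]' --dr '[[0,0,0],[0,0,0],[0,0,0],[0,0,0],[0,0,-0.05],[0,0,-0.1],[0,0,-0.15],[0,0,-0.2],[0,0,-0.27],[0,0,-0.27]]'

```text
t: 10.3
ee_pos: [528.7, -38.6, 275.7]
orientation: [3.139, -0.094, 0.003]
ft_force: [0.5, -0.8, 0.2]
width: 0.2
```

```bash
python3 l.py scene 3s; python3 l.py scene 3s
```

```text
10.35 [526.9 -36.8 270.5] [-0.4 -0.2 -3.1] 0.3953770199083146
99 [535.  -29.  288.9] top [298.7 299.1 299.4 299.7] [328. 166.]
294 [533.1 -32.4 142.4] top [252.6 252.9 253.  253.6] [326. 214.]
145 [469.9 181.8  86.3] top [113.4 113.5 113.8 113.8] [404. 278.]
429 [533.4 362.5 145.2] top [256.4 256.5 257.4 258.4] [448. 329.]
151 [637.2 190.6  87.1] top [112.2 112.6 113.4 114.4] [347. 316.]
10.4 [527.1 -35.5 271.4] [-0.9  0.1  1. ] 0.21076289488325708
127 [532.4 -27.3 285.5] top [298.6 298.9 299.1 299.5] [329. 167.]
291 [533.2 -32.7 143.6] top [252.2 252.3 253.2 253.5] [326. 214.]
145 [469.9 182.2  85.9] top [112.4 112.5 112.7 114.6] [404. 278.]
425 [533.4 362.5 145. ] top [255.9 256.3 256.4 258.8] [448. 330.]
153 [637.1 190.6  86.3] top [112.7 112.8 113.7 113.7] [347. 315.]
```

jog_arm --travel '[[0.006,0.002,-0.025],[0.006,0.002,-0.0375],[0.006,0.002,-0.0475],[0.006,0.002,-0.0575],[0.006,0.002,-0.0725],[0.006,0.002,-0.0925],[0.006,0.002,-0.1125],[0.006,0.002,-0.1325],[0.006,0.002,-0.1525],[0.006,0.002,-0.1725]]' --dr '[[0,0,0],[0,0,0],[0,0,0],[0,0,0],[0,0,0],[0,0,0],[0,0,0],[0,0,0],[0,0,0],[0,0,0]]'

```text
t: 11.4
ee_pos: [529.6, -34.7, 201.7]
orientation: [-3.14, 0.087, 0.011]
ft_force: [-0.6, 0.6, 4.6]
width: 0.3
```

jog_arm --travel '[[0,0,-0.022],[0,0,-0.044],[0,0,-0.066],[0,0,-0.088],[0,0,-0.11],[0,0,-0.132],[0,0,-0.154],[0,0,-0.176],[0,0,-0.195],[0,0,-0.215]]' --dr '[[0,0,0],[0,0,0],[0,0,0],[0,0,0],[0,0,0],[0,0,0],[0,0,0],[0,0,0],[0,0,0],[0,0,0]]'

```text
t: 12.4
ee_pos: [530.0, -34.6, 115.5]
orientation: [-3.139, 0.087, 0.01]
ft_force: [-0.3, 2.9, 8.1]
width: 0.5
```

jog_arm --travel '[[0,0,-0.003],[0,0,-0.006],[0,0,-0.009],[0,0,-0.011],[0,0,-0.0125],[0,0,-0.0135],[0,0,-0.0145],[0,0,-0.0155],[0,0,-0.0165],[0,0,-0.0165]]' --dr '[[0,0,0],[0,0,0],[0,0,0],[0,0,0],[0,0,0],[0,0,0],[0,0,0],[0,0,0],[0,0,0],[0,0,0]]'

```text
t: 13.4
ee_pos: [530.7, -34.5, 109.9]
orientation: [-3.139, 0.087, 0.007]
ft_force: [-2.9, 2.2, 16.2]
width: 0.8
```

jog_arm --travel '[[0,0,0.11],[0,0,0.23],[0,0,0.35],[0.02,-0.05,0.45],[0.05,-0.17,0.45],[0.08,-0.29,0.45],[0.11,-0.41,0.45],[0.15,-0.53,0.45],[0.1875,-0.65,0.45],[0.1875,-0.65,0.45]]' --dr '[[0,0,0],[0,0,0],[0,0,0],[0,0,-0.05],[0,0,-0.1],[0,0,-0.16],[0,0,-0.22],[0,0,-0.28],[0,0,-0.331],[0,0,-0.331]]'

```text
t: 14.4
ee_pos: [606.0, -300.0, 287.9]
orientation: [-3.009, 0.901, 0.007]
ft_force: [-0.5, 0.8, -0.3]
width: 0.0
```

```bash
cat > hd.py <<'E'
from h import *
import sys
imaging.get_image('scene')
d=grab('wrist'); save(d,sys.argv[1]); W=cloud(d)
o=telemetry.get_obs(); print(o['t'],o['ee_pos'].round(1),o['orientation'].round(3))
a=-0.575; D=np.array([np.cos(a),np.sin(a)]); Ev=np.array([-D[1],D[0]])
m=(W[...,2]>108)&(W[...,2]<128)
q=W[m]; F=np.array([653.4,-324.3]); x=(q[:,:2]-F)@D; y=(q[:,:2]-F)@Ev
s=(x<-30)&(abs(y)<70); print('handle pts',s.sum(),'x',np.percentile(x[s],[2,50,98]).round(1),'y',np.percentile(y[s],[2,50,98]).round(1),'z',np.percentile(q[s,2],[5,50,95]))
b=s&(x<np.median(x[s])+6)&(abs(x-np.median(x[s]))<8); pts=q[b][:,:2].astype(np.float32)
print(cv2.fitLine(pts,cv2.DIST_HUBER,0,.01,.01).ravel(), pts.mean(0), cv2.minAreaRect(pts))
E
python3 hd.py 4w
```

```text
14.5 [ 604.9 -295.5  288. ] [-3.009  0.893  0.011]
handle pts 2472 x [-62.9 -56.1 -31.4] y [-52.8   7.7  54.1] z [117.20763043 119.9202905  121.54137049]
[ 5.4736823e-01  8.3689189e-01  6.0673663e+02 -2.9000003e+02] [ 606.6395 -289.9393] ((605.6637573242188, -293.1065673828125), (109.09953308105469, 12.696847915649414), 57.11494445800781)
```

View pics/4w.png

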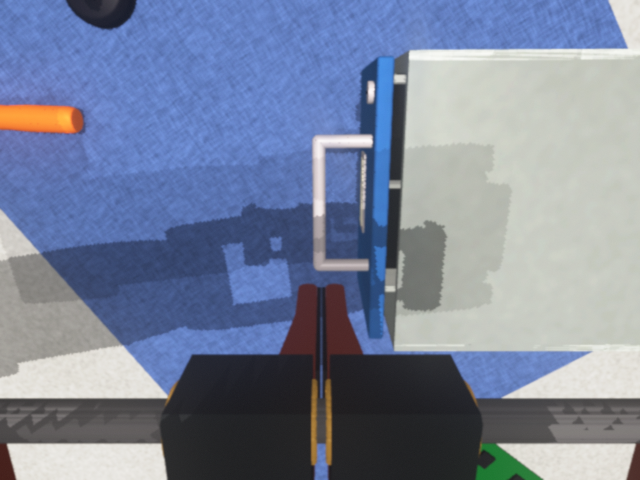

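jog_arm --travel '[[0.002,0.006,0],[0.002,0.006,0],[0.002,0.006,-0.05],[0.002,0.006,-0.12],[0.002,0.006,-0.2],[0.002,0.006,-0.28],[0.002,0.006,-0.36],[0.002,0.006,-0.42],[0.002,0.006,-0.46],[0.002,0.006,-0.4775]]' --dr '[[0,0,0],[0,0,0],[0,0,0],[0,0,0],[0,0,0],[0,0,0],[0,0,0],[0,0,0],[0,0,0],[0,0,0]]' --hand -0.23

```text
t: 15.5
ee_pos: [605.2, -291.8, 95.7]
orientation: [-3.009, 0.891, 0.014]
ft_force: [-0.1, -0.8, -0.5]
width: 33.3
```

jog_arm --travel '[[0,0,0],[0,0,0],[0,0,0],[0,0,0],[0,0,0],[0,0,0],[0,0,0],[0,0,0],[0,0,0],[0,0,0]]' --dr '[[0,0,0],[0,0,0],[0,0,0],[0,0,0],[0,0,0],[0,0,0],[0,0,0],[0,0,0],[0,0,0],[0,0,0]]' --hand -1

```text
t: 16.5
ee_pos: [605.8, -292.1, 97.0]
orientation: [-3.01, 0.891, 0.011]
ft_force: [-0.1, 1.7, 6.1]
width: 9.0
```

jog_arm --travel '[[-0.02,0.0129,0],[-0.06,0.0387,0],[-0.1,0.0645,0],[-0.15,0.0968,0],[-0.2,0.129,0],[-0.25,0.1613,0],[-0.3,0.1935,0],[-0.35,0.2258,0],[-0.38,0.2451,0],[-0.4,0.258,0]]' --dr '[[0,0,0],[0,0,0],[0,0,0],[0,0,0],[0,0,0],[0,0,0],[0,0,0],[0,0,0],[0,0,0],[0,0,0]]'

```text
t: 17.5
ee_pos: [444.9, -188.0, 97.0]
orientation: [-3.009, 0.891, 0.01]
ft_force: [3.6, 1.4, -6.1]
width: 8.8
```

jog_arm --travel '[[0,0,0],[0,0,0],[0,0,0],[0,0,0],[0,0,0.05],[0,0,0.12],[0,0,0.2],[0,0,0.3],[0,0,0.4],[0,0,0.45]]' --dr '[[0,0,0],[0,0,0],[0,0,0],[0,0,0],[0,0,0],[0,0,0],[0,0,0],[0,0,0],[0,0,0],[0,0,0]]' --hand -0.23

```text
t: 18.5
ee_pos: [446.2, -188.8, 280.6]
orientation: [-3.01, 0.891, 0.003]
ft_force: [-0.9, -0.6, 0.4]
width: 33.6
```

```bash
python3 l.py top 5t; python3 l.py scene 5s
python3 - <<'E'
from h import *
d=grab('wrist');save(d,'5w')
E
```

```text
18.55 [ 447.3 -189.3  282.6] [1.5 0.2 2.1] 34.019984647538735
76 [630.1 186.8  98.8] top [113.  113.1 114.6 115.4] [243. 213.]
233 [ 528.9 -135.7  122.4] top [140.4 140.6 140.6 141.2] [393. 259.]
217 [528.2 358.7 157.8] top [256.8 257.  257.4 257.8] [151. 257.]
50 [529.1 -33.1 108.8] top [112.6 113.  113.2 114.4] [345. 260.]
44 [ 470.2 -146.7  120.1] top [122.4 122.7 123.4 123.5] [399. 286.]
63 [464.1 177.5 106.1] top [112.7 113.1 113.1 113.2] [246. 290.]
18.6 [ 446.7 -189.   280.2] [-0.   0.1 -0.2] 33.83479871159749
25 [ 474.1 -146.6  121. ] top [124.1 124.2 125.  127. ] [318. 189.]
247 [ 539.9 -130.3   86.1] top [138.8 139.1 139.9 141. ] [300. 210.]
119 [533.8 -31.5  86. ] top [113.2 113.3 113.3 114. ] [325. 234.]
144 [470.1 182.   85. ] top [112.7 113.2 113.7 114.3] [404. 278.]
424 [533.4 362.3 145.6] top [257.7 257.7 257.9 258.1] [448. 330.]
154 [637.1 191.1  86. ] top [113.5 113.6 113.7 113.8] [347. 316.]
```

View pics/5t.png

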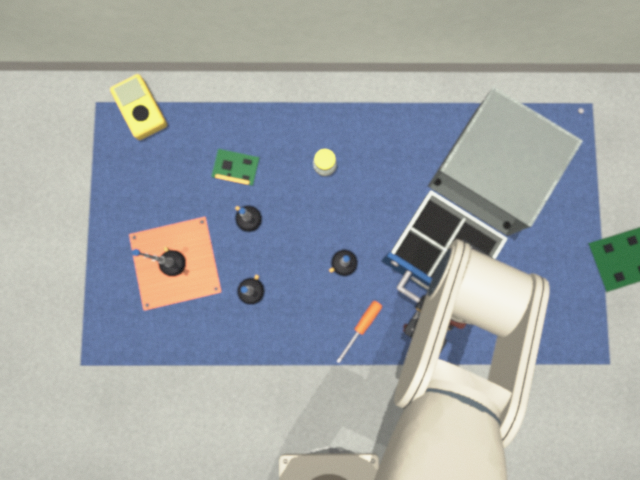

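Top view: the drawer is out with all four bays visible around (440,240), the three collapsed antennas stand at (344,262), (250,290) and (248,217), and the copper one is still drawn out. The board, jar and driver have not moved.

jog_arm --travel '[[0.02,0.04,0],[0.05,0.1,0],[0.09,0.17,0],[0.13,0.24,0],[0.17,0.31,0],[0.207,0.386,0],[0.207,0.386,0],[0.207,0.386,0],[0.207,0.386,0],[0.207,0.386,0]]' --dr '[[0,0,0.1],[0,0,0.2],[0,0,0.3],[0,0,0.4],[0,0,0.5],[0,0,0.6],[0,0,0.7],[0,0,0.8],[0,0,0.9],[0,0,1.0]]'

```text
t: 19.65
ee_pos: [527.5, -33.9, 275.6]
orientation: [-2.806, -1.409, 0.012]
ft_force: [-0.1, -0.9, -0.5]
width: 33.9
```

```bash
cat > ant.py <<'E'
from h import *
import sys
imaging.get_image('scene')
res={}
for n in ['wrist','top','scene']:
    d=grab(n); np.savez('/tmp/'+n,**{k:np.array(v) for k,v in d.items()})
    W=cloud(d); save(d,sys.argv[1]+n[0])
    m=((W[...,2]>96)&(W[...,2]<130)&(W[...,0]>350)&(W[...,0]<700)&(W[...,1]>-110)&(W[...,1]<420)).astype(np.uint8)
    k,l,st,ce=cv2.connectedComponentsWithStats(m)
    for i in range(1,k):
        if st[i,4]>5:
            q=W[l==i]; cast=onz(d,*ce[i],105)[:2]
            print(n,st[i,4],'mean',q.mean(0).round(1),'cast105',cast.round(1),ce[i].round())
o=telemetry.get_obs(); print(o['t'],o['ee_pos'].round(1),o['orientation'].round(3),o['width'].round(1))
E
python3 ant.py 6
```

```text
wrist 229 mean [631.2 182.7 103.9] cast105 [630.6 182.1] [633. 154.]
wrist 275 mean [530.4 -35.2 108.7] cast105 [531.1 -35.8] [323. 216.]
top 41 mean [632.5 188.5 108. ] cast105 [633.1 189. ] [242. 211.]
top 28 mean [528.4 358.  113.5] cast105 [529.1 360.5] [159. 259.]
top 42 mean [465.7 179.4 108.1] cast105 [465.8 179.9] [244. 289.]
scene 42 mean [532.1 -33.9 106.5] cast105 [531.2 -35.1] [325. 227.]
scene 52 mean [467.6 180.1 106.5] cast105 [466.5 179.2] [405. 271.]
scene 58 mean [635.4 188.6 106.6] cast105 [634.6 187.7] [347. 308.]
scene 67 mean [533.6 362.4 111. ] cast105 [529.8 360.2] [443. 343.]Traceback (most recent call last):
  File "ant.py", line 14, in <module>
    o=telemetry.get_obs(); print(o['t'],o['ee_pos'].round(1),o['orientation'].round(3),o['width'].round(1))
                                                                                       ^^^^^^^^^^^^^^^^
AttributeError: 'float' object has no attribute 'round'
```

View pics/6t.png

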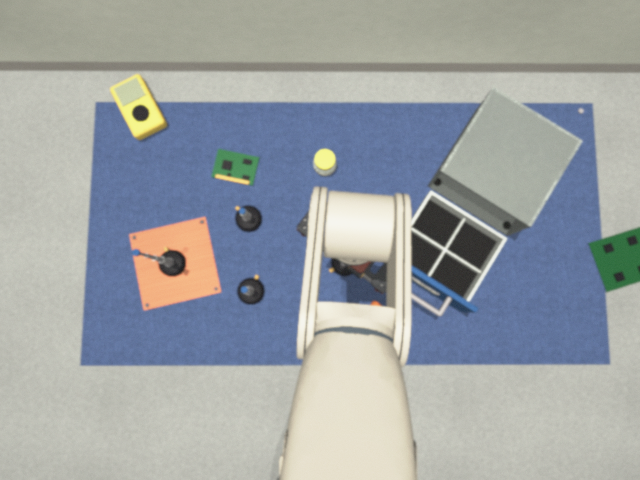

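```bash
sed -i "s/o\['width'\].round(1)/o['width']/" ant.py
cat > bay.py <<'E'
from h import *
import sys
a=np.radians(-32.9); D=np.array([np.cos(a),np.sin(a)]); Ev=np.array([-D[1],D[0]])
F=np.array([561.6,-263.6])
for n in sys.argv[1:]:
    d=dict(np.load('/tmp/'+n+'.npz')); W=cloud(d); p=d['pixels'].astype(int)
    rel=W[...,:2]-F; x=rel@D; y=rel@Ev
    m=((W[...,2]>5)&(W[...,2]<25)&(abs(x)<110)&(abs(y)<110)&(p.max(2)<90)).astype(np.uint8)
    m=cv2.morphologyEx(m,cv2.MORPH_OPEN,np.ones((3,3)))
    k,l,st,ce=cv2.connectedComponentsWithStats(m,connectivity=4)
    for i in range(1,k):
        if st[i,4]>60:
            s=l==i; print(n,st[i,4],'z',np.median(W[s][:,2]).round(1),'x',np.percentile(x[s],[1,99]).round(0),'y',np.percentile(y[s],[1,99]).round(0),ce[i].round())
    # walls / partition
    for nm,z0,z1 in(('part',30,42),('wall',52,66),('front',128,142)):
        s=(W[...,2]>z0)&(W[...,2]<z1)&(abs(x)<115)&(abs(y)<112)
        if nm=='part':
            sx=s&(abs(y)<80)&(abs(y)>12)&(abs(x)<20); sy=s&(abs(x)<75)&(abs(x)>12)&(abs(y)<20)
            print(n,'part x',np.median(x[sx]).round(1),sx.sum(),'y',np.median(y[sy]).round(1),sy.sum())
        elif s.sum(): print(n,nm,s.sum(),'x',np.percentile(x[s],[2,50,98]).round(0),'y',np.percentile(y[s],[2,50,98]).round(0))
E
python3 bay.py top scene
python3 - <<'E'
from h import *
T=dict(np.load('/tmp/top.npz')); print(onz(T,444,247,36))
E
```

```text
top 1144 z 14.5 x [ 8. 81.] y [ 4. 86.] [437. 222.]
top 1171 z 14.4 x [ 8. 82.] y [-93. -10.] [472. 245.]
top 689 z 14.4 x [-69.  -7.] y [ 4. 75.] [423. 254.]
top 1014 z 14.3 x [-69.  -7.] y [-93. -10.] [454. 275.]
top part x -4.7 143 y 0.3 117
top wall 742 x [-104.   70.  109.] y [-101.  -48.  100.]
top front 500 x [-102.  -96.  110.] y [-106.  -29.   51.]
scene 439 z 15.5 x [ 2. 82.] y [-98. -31.] [253. 192.]
scene 436 z 15.5 x [-87.  -6.] y [-97. -28.] [285. 192.]
scene 320 z 15.3 x [ 2. 83.] y [-2. 42.] [252. 212.]
scene 318 z 15.6 x [-89.  -6.] y [-0. 43.] [285. 212.]
scene part x -3.9 51 y -0.2 144
scene wall 696 x [-91.  19. 111.] y [-104.   56.  105.]
scene front 259 x [-101.  -95.  111.] y [-108.   22.  108.]
[ 563.60200953 -260.58402435   36.        ]
```

```bash
python3 -c "
from h import *
o=telemetry.get_obs(); print(o['t'],o['ee_pos'].round(1),o['orientation'].round(3),o['qpos'].round(2))"
```

```text
19.85 [527.8 -34.1 276.5] [-2.814 -1.395  0.011] [-0.09  0.22  1.79 -0.    1.14 -1.  ]
```

jog_arm --travel '[[0.006,-0.0025,0],[0.006,-0.0025,-0.06],[0.006,-0.0025,-0.14],[0.006,-0.0025,-0.22],[0.006,-0.0025,-0.3],[0.006,-0.0025,-0.38],[0.006,-0.0025,-0.45],[0.006,-0.0025,-0.5],[0.006,-0.0025,-0.54],[0.006,-0.0025,-0.545]]' --dr '[[0,0,0.048],[0,0,0.048],[0,0,0.048],[0,0,0.048],[0,0,0.048],[0,0,0.048],[0,0,0.048],[0,0,0.048],[0,0,0.048],[0,0,0.048]]'

```text
t: 20.85
ee_pos: [528.4, -35.0, 56.2]
orientation: [-2.76, -1.494, 0.016]
ft_force: [-0.1, 0.3, 0.4]
width: 33.6
```

jog_arm --travel '[[0,0,0],[0,0,0],[0,0,0],[0,0,0],[0,0,0],[0,0,0],[0,0,0],[0,0,0],[0,0,0],[0,0,0]]' --dr '[[0,0,0],[0,0,0],[0,0,0],[0,0,0],[0,0,0],[0,0,0],[0,0,0],[0,0,0],[0,0,0],[0,0,0]]' --hand -1

```text
t: 21.85
ee_pos: [528.9, -35.1, 56.9]
orientation: [-2.761, -1.494, 0.015]
ft_force: [-0.8, -1.4, 5.9]
width: 13.3
```

jog_arm --travel '[[0,0,0.06],[0,0,0.17],[0,0,0.29],[0,0,0.41],[0.01,-0.06,0.4575],[0.03,-0.17,0.4575],[0.045,-0.28,0.4575],[0.06,-0.39,0.4575],[0.075,-0.5,0.4575],[0.09,-0.61,0.4575]]' --dr '[[0,0,0],[0,0,0],[0,0,0],[0,0,0],[0,0,0],[0,0,0],[0,0,0],[0,0,0],[0,0,0],[0,0,0]]'

```text
t: 22.85
ee_pos: [564.1, -280.5, 238.9]
orientation: [-2.759, -1.494, 0.017]
ft_force: [1.4, 0.3, -4.3]
width: 13.5
```

```bash
python3 ant.py 7; python3 bay.py wrist
```

```text
top 41 mean [632.6 188.6 108.2] cast105 [633.2 189.1] [241. 211.]
top 33 mean [528.4 358.1 110.6] cast105 [528.9 359.8] [160. 259.]
top 40 mean [465.6 179.4 108.6] cast105 [465.7 180. ] [244. 289.]
scene 50 mean [467.8 180.2 107.3] cast105 [466.2 178.9] [405. 271.]
scene 55 mean [635.  188.6 106.8] cast105 [634.1 187.6] [347. 308.]
scene 64 mean [534.  362.3 112.6] cast105 [529.3 359.5] [443. 343.]
23.05 [ 563.9 -279.6  238.5] [-2.76  -1.49   0.017] 13.570258508934854
wrist 9618 z 13.8 x [-88.  -7.] y [ 4. 91.] [398. 124.]
wrist 1126 z 13.7 x [-89. -43.] y [-33.  -5.] [326.  94.]
wrist 8057 z 13.8 x [-87.  -6.] y [-94.  -8.] [277. 128.]
wrist 4529 z 13.9 x [ 5. 80.] y [-95.  -5.] [278. 211.]
wrist 6361 z 13.9 x [ 5. 81.] y [ 5. 91.] [401. 220.]
wrist part x -3.4 927 y -2.1 492
wrist wall 6000 x [-89.   6. 110.] y [-102.   47.   98.]
wrist front 9032 x [-101.  -94.  -89.] y [-105.    1.  103.]
```

View pics/7w.png

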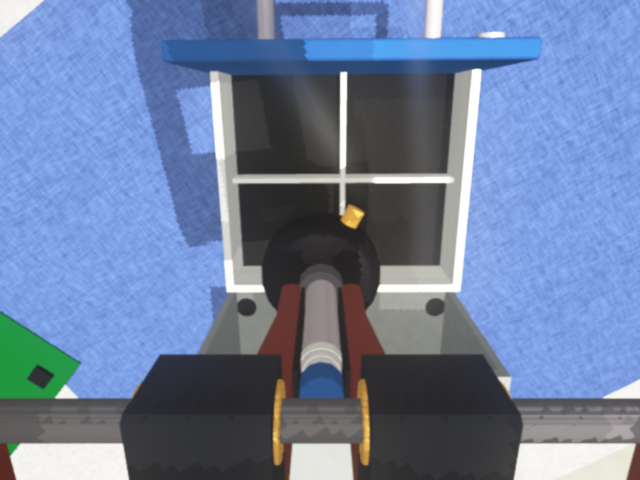

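The wrist view shows B held upright, its foot at (320,270) over the back bays, with the cross centre at (343,180). The floor measures z ≈ 13.8 and is centred at (559,-264).

jog_arm --travel '[[0.01,-0.08,0],[0.014,-0.122,0],[0.014,-0.122,-0.05],[0.014,-0.122,-0.12],[0.014,-0.122,-0.2],[0.014,-0.122,-0.28],[0.014,-0.122,-0.34],[0.014,-0.122,-0.38],[0.014,-0.122,-0.405],[0.014,-0.122,-0.412]]' --dr '[[0,0,0],[0,0,0],[0,0,0],[0,0,0],[0,0,0],[0,0,0],[0,0,0],[0,0,0],[0,0,0],[0,0,0]]'

```text
t: 24.05
ee_pos: [569.3, -327.8, 73.0]
orientation: [-2.759, -1.49, 0.018]
ft_force: [0.3, -1.0, -4.4]
width: 13.0
```

jog_arm --travel '[[0,0,-0.002],[0,0,-0.004],[0,0,-0.005],[0,0,-0.0055],[0,0,-0.006],[0,0,-0.0065],[0,0,-0.0065],[0,0,-0.0065],[0,0,-0.0065],[0,0,-0.0065]]' --dr '[[0,0,0],[0,0,0],[0,0,0],[0,0,0],[0,0,0],[0,0,0],[0,0,0],[0,0,0],[0,0,0],[0,0,0]]'

```text
t: 25.05
ee_pos: [569.6, -328.2, 71.0]
orientation: [-2.76, -1.491, 0.017]
ft_force: [-1.6, -0.3, 5.3]
width: 13.7
```

jog_arm --travel '[[0,0,0],[0,0,0],[0,0,0],[0,0,0],[0,0,0.03],[0,0,0.09],[0,0,0.18],[0,0,0.28],[0,0,0.38],[0,0,0.42]]' --dr '[[0,0,0],[0,0,0],[0,0,0],[0,0,0],[0,0,0],[0,0,0],[0,0,0],[0,0,0],[0,0,0],[0,0,0]]' --hand -0.23

```text
t: 26.05
ee_pos: [571.3, -329.2, 244.4]
orientation: [2.763, 1.493, -0.012]
ft_force: [0.5, -0.4, 0.1]
width: 34.1
```

```bash
python3 ant.py 8
```

```text
top 40 mean [632.5 188.6 108.3] cast105 [633.  189.1] [241. 211.]
top 29 mean [528.9 358.4 112.3] cast105 [529.5 360.6] [159. 259.]
top 38 mean [465.3 179.6 108.1] cast105 [465.4 180.1] [244. 289.]
scene 50 mean [468.1 179.8 107.2] cast105 [466.5 178.5] [405. 271.]
scene 58 mean [635.4 188.6 106.7] cast105 [634.6 187.6] [347. 308.]
scene 64 mean [533.6 362.1 112.8] cast105 [528.7 359.3] [444. 342.]
26.25 [ 569.  -327.8  238.1] [-2.759 -1.49   0.018] 33.76859671289735
```

View pics/8w.png

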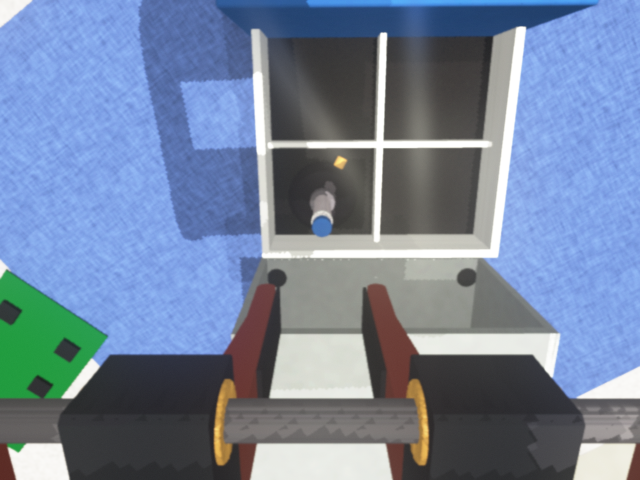

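B stands upright in its back bay, blue tip at (321,226) and foot clear of the partitions. Next is C.

jog_arm --travel '[[0.02,0.06,0.02],[0.04,0.17,0.02],[0.06,0.28,0.02],[0.08,0.39,0.02],[0.1,0.5,0.02],[0.12,0.61,0.02],[0.14,0.72,0.02],[0.15,0.83,0.02],[0.155,0.94,0.02],[0.16,1.0,0.02]]' --dr '[[0,0,0],[0,0,0],[0,0,0],[0,0,0],[0,0,0],[0,0,0],[0,0,0],[0,0,0],[0,0,0],[0,0,0]]'

```text
t: 27.25
ee_pos: [631.4, 75.3, 242.9]
orientation: [-2.755, -1.492, 0.025]
ft_force: [0.5, -0.1, 0.1]
width: 33.9
```

```bash
python3 ant.py 9; python3 bay.py top
```

```text
wrist 413 mean [633.3 186.1 108.4] cast105 [634.1 186.8] [459. 142.]
top 29 mean [528.3 358.2 113.4] cast105 [529.  360.7] [159. 259.]
scene 50 mean [467.6 180.5 107.3] cast105 [466.  179.1] [406. 271.]
scene 51 mean [635.1 188.6 107.3] cast105 [634.  187.3] [347. 308.]
scene 68 mean [533.5 362.3 111.3] cast105 [529.6 360. ] [443. 343.]
27.45 [631.9  72.3 243.7] [-2.757 -1.492  0.024] 33.84222716737065
top 1158 z 14.3 x [ 7. 81.] y [ 4. 87.] [437. 222.]
top 243 z 14.4 x [ 9. 81.] y [-40.  -9.] [461. 236.]
top 1000 z 14.3 x [-69.  -7.] y [ 4. 86.] [418. 252.]
top 296 z 14.4 x [ 7. 81.] y [-94. -46.] [481. 254.]
top 1019 z 14.4 x [-69.  -7.] y [-93. -10.] [454. 275.]
top part x -4.2 179 y 0.2 118
top wall 868 x [-104.   45.   88.] y [-100.  -15.  100.]
top front 671 x [-102.  -97.  110.] y [-105.   -2.  105.]
```

jog_arm --travel '[[0.002,0.1,0],[0.004,0.21,0],[0.004,0.287,0],[0.004,0.287,0],[0.004,0.287,-0.08],[0.004,0.287,-0.18],[0.004,0.287,-0.28],[0.004,0.287,-0.38],[0.004,0.287,-0.45],[0.004,0.287,-0.461]]' --dr '[[0,0,0],[0,0,0],[0,0,0],[0,0,0],[0,0,0],[0,0,0],[0,0,0],[0,0,0],[0,0,0],[0,0,0]]'

```text
t: 28.45
ee_pos: [630.5, 183.9, 54.8]
orientation: [-2.757, -1.488, 0.036]
ft_force: [-0.4, -0.7, -0.0]
width: 33.7
```

jog_arm --travel '[[0,0,0],[0,0,0],[0,0,0],[0,0,0],[0,0,0],[0,0,0],[0,0,0],[0,0,0],[0,0,0],[0,0,0]]' --dr '[[0,0,0],[0,0,0],[0,0,0],[0,0,0],[0,0,0],[0,0,0],[0,0,0],[0,0,0],[0,0,0],[0,0,0]]' --hand -1

```text
t: 29.45
ee_pos: [631.4, 183.8, 56.2]
orientation: [-2.758, -1.489, 0.034]
ft_force: [-0.8, -3.0, 6.1]
width: 13.9
```

jog_arm --travel '[[0,0,0.06],[0,0,0.17],[0,0,0.29],[0,0,0.41],[0,-0.06,0.46],[-0.01,-0.17,0.46],[-0.015,-0.28,0.46],[-0.018,-0.39,0.46],[-0.02,-0.5,0.46],[-0.024,-0.61,0.46]]' --dr '[[0,0,0],[0.003,-0.006,0],[0.0066,-0.012,0],[0.0066,-0.012,0],[0.0066,-0.012,0],[0.0066,-0.012,0],[0.0066,-0.012,0],[0.0066,-0.012,0],[0.0066,-0.012,0],[0.0066,-0.012,0]]'

```text
t: 30.45
ee_pos: [620.9, -61.4, 239.8]
orientation: [-2.756, -1.489, 0.001]
ft_force: [0.5, -0.6, -3.4]
width: 13.6
```

```bash
python3 ant.py 10
cat > tilt.py <<'E'
from h import *
from scipy.spatial.transform import Rotation as R
o=telemetry.get_obs(); r=R.from_rotvec(o['orientation']).as_matrix(); print(o['ee_pos'].round(1),'x ang',np.degrees(np.arctan2(r[1,0],r[0,0])).round(1),'tz',r[:,2].round(4),'q',o['qpos'].round(2),o['ft_force'].round(1))
E
python3 tilt.py
```

```text
top 28 mean [528.5 358.1 112.4] cast105 [529.1 360.3] [160. 259.]
top 39 mean [465.5 179.6 108.6] cast105 [465.6 180.1] [244. 289.]
scene 55 mean [468.3 180.  106.2] cast105 [467.5 179.3] [405. 271.]
scene 67 mean [533.6 362.1 110.7] cast105 [530. 360.] [443. 343.]
30.65 [621.1 -60.9 239.7] [-2.758e+00 -1.485e+00  1.000e-03] 13.802052271581712
[621.1 -60.9 239.7] x ang 56.6 tz [-0.005   0.0076 -1.    ] q [-0.12  0.41  1.61  0.01  1.13 -1.11] [ 0.8  0.5 -4.9]
```

jog_arm --travel '[[0,-0.08,0],[0.001,-0.19,0],[0.002,-0.3,0],[0.002,-0.41,0],[0.002,-0.467,0],[0.002,-0.467,0],[0.002,-0.467,-0.06],[0.002,-0.467,-0.13],[0.002,-0.467,-0.2],[0.002,-0.467,-0.25]]' --dr '[[0,0,0],[0,0,0],[0,0,0],[0,0,0],[0,0,0],[0,0,0],[0,0,0],[0,0,0],[0,0,0],[0,0,0]]'

```text
t: 31.65
ee_pos: [621.4, -244.8, 137.5]
orientation: [-2.754, -1.487, 0.003]
ft_force: [-1.2, 0.1, -3.3]
width: 13.8
```

jog_arm --travel '[[0.001,-0.007,-0.04],[0.001,-0.007,-0.09],[0.001,-0.007,-0.13],[0.001,-0.007,-0.15],[0.001,-0.007,-0.16],[0.001,-0.007,-0.164],[0.001,-0.007,-0.167],[0.001,-0.007,-0.169],[0.001,-0.007,-0.171],[0.001,-0.007,-0.171]]' --dr '[[0,0,0],[0,0,0],[0,0,0],[0,0,0],[0,0,0],[0,0,0],[0,0,0],[0,0,0],[0,0,0],[0,0,0]]'

```text
t: 32.65
ee_pos: [622.3, -247.8, 69.9]
orientation: [-2.755, -1.487, 0.002]
ft_force: [0.9, 0.9, -0.2]
width: 13.6
```

jog_arm --travel '[[0,0,0],[0,0,0],[0,0,0],[0,0,0],[0,0,0.03],[0,0,0.09],[0,0,0.18],[0,0,0.28],[0,0,0.38],[0,0,0.43]]' --dr '[[0,0,0],[0,0,0],[0,0,0],[0,0,0],[0,0,0],[0,0,0],[0,0,0],[0,0,0],[0,0,0],[0,0,0]]' --hand -0.23

```text
t: 33.65
ee_pos: [623.8, -248.4, 247.2]
orientation: [-2.759, -1.489, -0.004]
ft_force: [1.2, 0.2, -0.6]
width: 33.7
```

```bash
python3 ant.py 11; python3 tilt.py
```

```text
top 30 mean [527.7 358.  111.6] cast105 [528.3 360. ] [160. 260.]
top 38 mean [465.7 179.7 108.7] cast105 [465.8 180.2] [244. 289.]
scene 50 mean [467.6 180.1 106.7] cast105 [466.4 179.1] [405. 271.]
scene 64 mean [533.7 362.  111.3] cast105 [529.7 359.7] [443. 343.]
33.85 [ 622.1 -247.8  242.2] [-2.756e+00 -1.487e+00  1.000e-03] 33.598177635197885
[ 622.1 -247.8  242.2] x ang 56.7 tz [-0.0057  0.0085 -0.9999] q [-0.4   0.47  1.5   0.01  1.18 -1.39] [-0.6  0.8 -0.6]
```

View pics/11w.png

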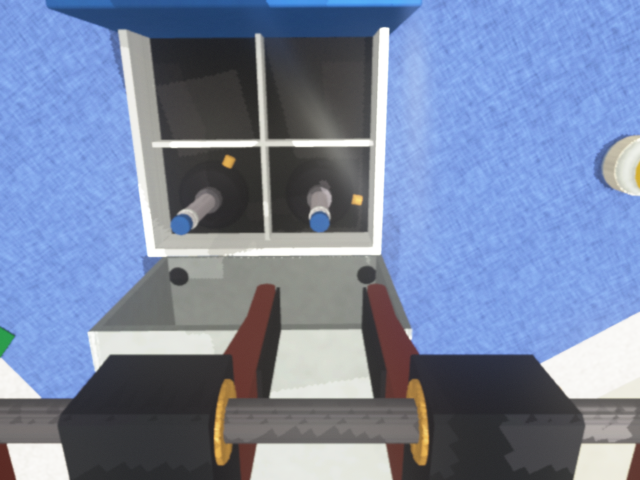

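Both B (tip 181,225) and C (tip 319,221) stand upright in the two back bays. Next is A.

jog_arm --travel '[[-0.02,0.06,0],[-0.06,0.17,0],[-0.1,0.28,0],[-0.14,0.39,0],[-0.18,0.49,0],[-0.22,0.59,0],[-0.26,0.69,0],[-0.3,0.79,0],[-0.34,0.89,0],[-0.35,0.92,0]]' --dr '[[0,0,0],[0,0,0],[0,0,0],[0,0,0],[0,0,0],[0,0,0],[0,0,0],[0,0,0],[0,0,0],[0,0,0]]'

```text
t: 34.85
ee_pos: [479.3, 122.6, 240.5]
orientation: [-2.752, -1.49, 0.007]
ft_force: [0.5, -0.5, 0.4]
width: 33.6
```

```bash
python3 ant.py 12; python3 tilt.py
```

```text
wrist 356 mean [465.6 178.5 109.1] cast105 [466.4 178.7] [378. 165.]
top 29 mean [528.4 358.  110.6] cast105 [528.9 359.7] [160. 259.]
scene 53 mean [467.8 180.  106.3] cast105 [466.9 179.2] [405. 271.]
scene 71 mean [533.4 362.4 110.8] cast105 [529.8 360.3] [443. 343.]
35.05 [482.1 119.6 241.5] [-2.755 -1.488  0.004] 34.19457136232569
[482.1 119.6 241.5] x ang 56.7 tz [-0.0069  0.0078 -0.9999] q [ 0.21  0.21  1.89  0.01  1.05 -0.78] [ 0.5  0.4 -0.7]
```

jog_arm --travel '[[-0.02,0.08,0],[-0.039,0.152,0],[-0.039,0.152,0],[-0.039,0.152,-0.04],[-0.039,0.152,-0.12],[-0.039,0.152,-0.22],[-0.039,0.152,-0.32],[-0.039,0.152,-0.4],[-0.039,0.152,-0.445],[-0.039,0.152,-0.455]]' --dr '[[0,0,0],[0,0,0],[0,0,0],[0,0,0],[0,0,0],[0,0,0],[0,0,0],[0,0,0],[0,0,0],[0,0,0]]'

```text
t: 36.05
ee_pos: [465.7, 178.1, 57.1]
orientation: [-2.756, -1.486, 0.011]
ft_force: [-0.5, 0.3, 0.3]
width: 33.8
```

jog_arm --travel '[[0,0,0],[0,0,0],[0,0,0],[0,0,0],[0,0,0],[0,0,0],[0,0,0],[0,0,0],[0,0,0],[0,0,0]]' --dr '[[0,0,0],[0,0,0],[0,0,0],[0,0,0],[0,0,0],[0,0,0],[0,0,0],[0,0,0],[0,0,0],[0,0,0]]' --hand -1

```text
t: 37.05
ee_pos: [466.5, 178.3, 58.0]
orientation: [-2.756, -1.486, 0.008]
ft_force: [0.8, -2.6, 6.5]
width: 13.7
```

jog_arm --travel '[[0,0,0.06],[0,0,0.17],[0,0,0.29],[0,0,0.41],[0.01,-0.06,0.4625],[0.03,-0.17,0.4625],[0.05,-0.28,0.4625],[0.08,-0.39,0.4625],[0.1,-0.5,0.4625],[0.13,-0.61,0.4625]]' --dr '[[0,0,0],[0,0,0],[0,0,0],[0,0,0],[0,0,0],[0,0,0],[0,0,0],[0,0,0],[0,0,0],[0,0,0]]'

```text
t: 38.05
ee_pos: [517.5, -67.1, 242.5]
orientation: [-2.755, -1.486, 0.01]
ft_force: [1.2, 0.7, -3.0]
width: 13.4
```

```bash
python3 ant.py 13; python3 tilt.py; python3 bay.py wrist
```

```text
top 31 mean [528.5 358.1 111.2] cast105 [529.1 359.9] [160. 259.]
scene 68 mean [533.7 362.3 110.4] cast105 [530.3 360.3] [443. 343.]
38.25 [517.7 -66.2 242.3] [-2.757 -1.483  0.01 ] 13.309608068023556
[517.7 -66.2 242.3] x ang 56.5 tz [-0.0109  0.0071 -0.9999] q [-0.15  0.25  1.83  0.01  1.07 -1.14] [-1.  -0.9 -3.7]
wrist 1727 z 14.0 x [-29.  -6.] y [-94. -14.] [131. 316.]
wrist 1821 z 13.9 x [-29.  -6.] y [ 2. 84.] [228. 315.]
wrist 176 z 14.0 x [14. 25.] y [-32. -14.] [166. 349.]
wrist 525 z 14.8 x [12. 25.] y [ 2. 71.] [222. 348.]
wrist 753 z 14.2 x [13. 77.] y [-95. -43.] [112. 361.]
wrist part x -4.1 1092 y -0.9 182
wrist wall 2521 x [-103.  -41.  111.] y [-107.  -95.   96.]
wrist front 5223 x [-101.  -97.  -90.] y [-79.   9.  97.]
```

jog_arm --travel '[[0.02,-0.08,0],[0.04,-0.18,0],[0.06,-0.28,0],[0.074,-0.335,0],[0.074,-0.335,0],[0.074,-0.335,0],[0.074,-0.335,-0.06],[0.074,-0.335,-0.13],[0.074,-0.335,-0.2],[0.074,-0.335,-0.25]]' --dr '[[0,0,0],[0,0,0],[0,0,0],[0,0,0],[0,0,0],[0,0,0],[0,0,0],[0,0,0],[0,0,0],[0,0,0]]'

```text
t: 39.25
ee_pos: [546.2, -197.4, 140.6]
orientation: [-2.753, -1.484, 0.012]
ft_force: [-0.1, 0.4, -3.7]
width: 13.7
```

jog_arm --travel '[[0.002,-0.005,-0.04],[0.002,-0.005,-0.09],[0.002,-0.005,-0.13],[0.002,-0.005,-0.15],[0.002,-0.005,-0.16],[0.002,-0.005,-0.165],[0.002,-0.005,-0.169],[0.002,-0.005,-0.172],[0.002,-0.005,-0.174],[0.002,-0.005,-0.175]]' --dr '[[0,0,0],[0,0,0],[0,0,0],[0,0,0],[0,0,0],[0,0,0],[0,0,0],[0,0,0],[0,0,0],[0,0,0]]'

```text
t: 40.25
ee_pos: [547.8, -199.7, 72.0]
orientation: [-2.754, -1.485, 0.01]
ft_force: [-1.8, 1.0, 9.1]
width: 13.5
```

Contact is made on the floor. Release and rise.

jog_arm --travel '[[0,0,0],[0,0,0],[0,0,0],[0,0,0],[0,0,0.03],[0,0,0.09],[0,0,0.18],[0,0,0.28],[0,0,0.38],[0,0,0.43]]' --dr '[[0,0,0],[0,0,0],[0,0,0],[0,0,0],[0,0,0],[0,0,0],[0,0,0],[0,0,0],[0,0,0],[0,0,0]]' --hand -0.23

```text
t: 41.25
ee_pos: [549.1, -200.2, 248.7]
orientation: [-2.758, -1.487, 0.005]
ft_force: [-0.2, -1.0, 0.3]
width: 33.8
```

jog_arm --travel '[[-0.03,0.01,0],[-0.08,0.015,0],[-0.12,0.02,0],[-0.17,0.02,0],[-0.21,0.025,0],[-0.25,0.027,0],[-0.25,0.027,0],[-0.25,0.027,0],[-0.25,0.027,0],[-0.25,0.027,0]]' --dr '[[0,0,-0.09],[0,0,-0.18],[0,0,-0.27],[0,0,-0.36],[0,0,-0.45],[0,0,-0.54],[0,0,-0.63],[0,0,-0.72],[0,0,-0.81],[0,0,-0.9]]'

```text
t: 42.25
ee_pos: [449.0, -189.4, 249.6]
orientation: [-3.061, 0.67, -0.006]
ft_force: [0.1, 0.4, 0.1]
width: 33.7
```

```bash
python3 ant.py 14; python3 tilt.py
```

```text
top 28 mean [528.7 358.  110. ] cast105 [529.1 359.5] [160. 259.]
scene 65 mean [533.7 362.3 112.3] cast105 [529.2 359.7] [443. 343.]
42.45 [ 449.1 -189.4  249.2] [-3.064  0.655 -0.006] 34.136339244910104
[ 449.1 -189.4  249.2] x ang -24.1 tz [ 0.0053  0.0071 -1.    ] q [-0.43  0.18  1.9   0.01  1.05 -0.01] [ 0.6 -0.3  0.4]
```

View pics/14w.png

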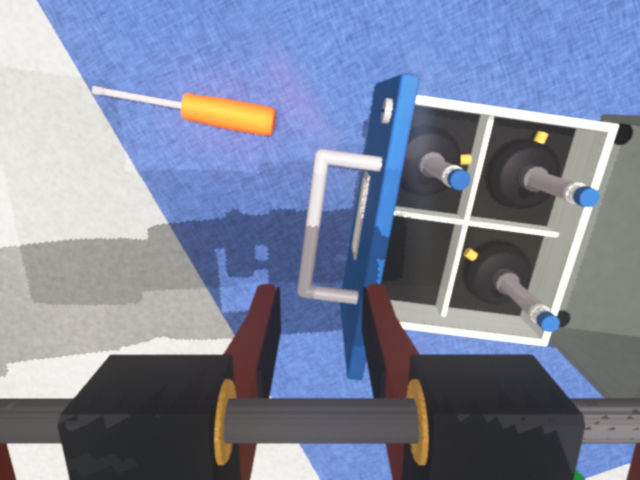

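All three stand in their own bays: A with its tip at (459,179), C at (586,196) and B at (548,321). The handle is at (312,225). Now grip it and shut the drawer.

jog_arm --travel '[[-0.007,0.001,0],[-0.007,0.001,0],[-0.007,0.001,-0.05],[-0.007,0.001,-0.12],[-0.007,0.001,-0.2],[-0.007,0.001,-0.28],[-0.007,0.001,-0.34],[-0.007,0.001,-0.37],[-0.007,0.001,-0.38],[-0.007,0.001,-0.38]]' --dr '[[0,0,-0.09],[0,0,-0.1],[0,0,-0.1],[0,0,-0.1],[0,0,-0.1],[0,0,-0.1],[0,0,-0.1],[0,0,-0.1],[0,0,-0.1],[0,0,-0.1]]'

```text
t: 43.45
ee_pos: [446.6, -189.1, 97.4]
orientation: [-3.004, 0.891, -0.007]
ft_force: [0.6, 0.3, -0.7]
width: 33.7
```

jog_arm --travel '[[0,0,0],[0,0,0],[0,0,0],[0,0,0],[0,0,0],[0,0,0],[0,0,0],[0,0,0],[0,0,0],[0,0,0]]' --dr '[[0,0,0],[0,0,0],[0,0,0],[0,0,0],[0,0,0],[0,0,0],[0,0,0],[0,0,0],[0,0,0],[0,0,0]]' --hand -1

```text
t: 44.45
ee_pos: [446.8, -189.3, 98.0]
orientation: [-3.005, 0.891, -0.008]
ft_force: [-1.9, 0.8, 6.2]
width: 9.0
```

jog_arm --travel '[[0.006,-0.004,0],[0.019,-0.012,0],[0.036,-0.023,0],[0.057,-0.037,0],[0.078,-0.05,0],[0.101,-0.065,0],[0.124,-0.08,0],[0.147,-0.095,0],[0.168,-0.109,0],[0.189,-0.122,0]]' --dr '[[0,0,0],[0,0,0],[0,0,0],[0,0,0],[0,0,0],[0,0,0],[0,0,0],[0,0,0],[0,0,0],[0,0,0]]'

```text
t: 45.45
ee_pos: [523.3, -238.7, 98.0]
orientation: [-3.005, 0.891, -0.008]
ft_force: [-3.4, -0.8, 4.2]
width: 9.2
```

jog_arm --travel '[[0.019,-0.012,0],[0.04,-0.026,0],[0.061,-0.039,0],[0.082,-0.053,0],[0.103,-0.067,0],[0.124,-0.08,0],[0.145,-0.094,0],[0.164,-0.106,0],[0.18,-0.116,0],[0.19,-0.123,0]]' --dr '[[0,0,0],[0,0,0],[0,0,0],[0,0,0],[0,0,0],[0,0,0],[0,0,0],[0,0,0],[0,0,0],[0,0,0]]'

```text
t: 46.45
ee_pos: [600.1, -288.4, 98.0]
orientation: [-3.005, 0.891, -0.009]
ft_force: [-1.9, -0.1, 4.0]
width: 8.9
```

jog_arm --travel '[[0.0025,-0.0016,0],[0.005,-0.0032,0],[0.0075,-0.0048,0],[0.01,-0.0065,0],[0.0115,-0.0075,0],[0.013,-0.0084,0],[0.0145,-0.0094,0],[0.0155,-0.01,0],[0.0165,-0.0107,0],[0.0165,-0.0107,0]]' --dr '[[0,0,0],[0,0,0],[0,0,0],[0,0,0],[0,0,0],[0,0,0],[0,0,0],[0,0,0],[0,0,0],[0,0,0]]'

```text
t: 47.45
ee_pos: [606.8, -292.7, 98.0]
orientation: [-3.005, 0.891, -0.01]
ft_force: [-1.4, 0.7, 2.9]
width: 8.9
```

jog_arm --travel '[[0.001,-0.0006,0],[0.002,-0.0013,0],[0.003,-0.0019,0],[0.004,-0.0026,0],[0.005,-0.0032,0],[0.006,-0.0039,0],[0.007,-0.0045,0],[0.008,-0.0052,0],[0.0085,-0.0055,0],[0.0085,-0.0055,0]]' --dr '[[0,0,0],[0,0,0],[0,0,0],[0,0,0],[0,0,0],[0,0,0],[0,0,0],[0,0,0],[0,0,0],[0,0,0]]'

```text
t: 48.45
ee_pos: [610.3, -295.0, 98.0]
orientation: [-3.005, 0.891, -0.01]
ft_force: [-2.0, -0.4, 2.3]
width: 9.3
```

jog_arm --travel '[[0.001,-0.0006,0],[0.002,-0.0013,0],[0.003,-0.0019,0],[0.004,-0.0026,0],[0.005,-0.0032,0],[0.006,-0.0039,0],[0.007,-0.0045,0],[0.008,-0.0052,0],[0.009,-0.0058,0],[0.01,-0.0065,0]]' --dr '[[0,0,0],[0,0,0],[0,0,0],[0,0,0],[0,0,0],[0,0,0],[0,0,0],[0,0,0],[0,0,0],[0,0,0]]'

```text
t: 49.45
ee_pos: [611.3, -295.6, 97.9]
orientation: [-3.003, 0.891, 0.002]
ft_force: [-13.5, 7.3, 14.7]
width: 9.1
```

```bash
python3 - <<'E'
from h import *
a=np.radians(-32.9); D=np.array([np.cos(a),np.sin(a)]); Ev=np.array([-D[1],D[0]]); F=np.array([653.4,-324.3])
for n in ['wrist','scene']:
    d=grab(n); save(d,'15'+n[0]); W=cloud(d); q=W.reshape(-1,3); q=q[~np.isnan(q[:,0])]
    x=(q[:,:2]-F)@D; y=(q[:,:2]-F)@Ev; s=(abs(y)<105)&(x>-80)&(x<30)
    f=s&(q[:,2]>132)&(q[:,2]<139); c=s&(q[:,2]>147)&(q[:,2]<154)
    print(n,'front top x',np.percentile(x[f],[2,50,98]).round(1),f.sum(),'cab top min x',np.percentile(x[c],[1,5,20]).round(1),c.sum())
E
python3 tilt.py
```

```text
wrist front top x [-57.3  -6.7  -0.2] 15402 cab top min x [-44.8   0.7   5.1] 47315
scene front top x [-63.8  -7.2  -0.1] 184 cab top min x [-63.3 -36.9   4. ] 480
[ 611.3 -295.6   98. ] x ang -33.0 tz [ 0.0015  0.0091 -1.    ] q [-0.47  0.65  1.57  0.01  0.93  0.1 ] [-12.4   6.1  13. ]
```

View pics/15w.png

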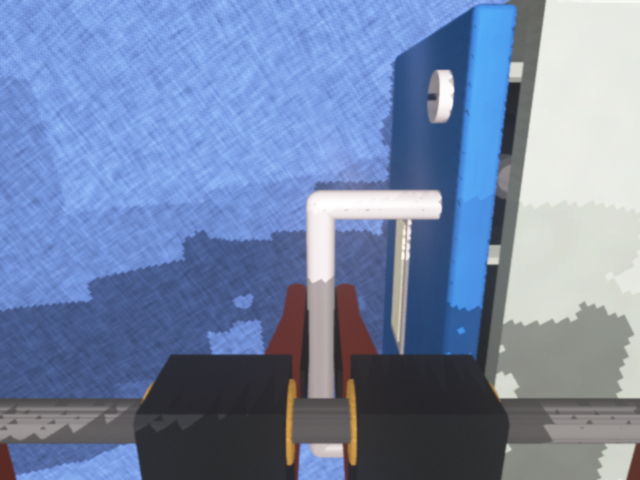

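jog_arm --travel '[[0,0,0],[0,0,0],[0,0,0],[0,0,0],[0,0,0.03],[0,0,0.09],[0,0,0.18],[0,0,0.28],[0,0,0.38],[0,0,0.43]]' --dr '[[0,0,0],[0,0,0],[0,0,0],[0,0,0],[0,0,0],[0,0,0],[0,0,0],[0,0,0],[0,0,0],[0,0,0]]' --hand -0.23

```text
t: 50.55
ee_pos: [612.8, -296.4, 275.3]
orientation: [-3.004, 0.891, -0.008]
ft_force: [0.3, 0.8, 0.2]
width: 33.7
```

jog_arm --travel '[[-0.05,0.03,0.02],[-0.12,0.06,0.05],[-0.2,0.1,0.05],[-0.28,0.14,0.05],[-0.3,0.16,0.05],[-0.3,0.16,0.05],[-0.3,0.16,0.05],[-0.3,0.16,0.05],[-0.3,0.16,0.05],[-0.3,0.16,0.05]]' --dr '[[0,0,0],[0,0,0],[0,0,0],[0,0,0],[0,0,0],[0,0,0],[0,0,0],[0,0,0],[0,0,0],[0,0,0]]'

```text
t: 51.55
ee_pos: [493.3, -232.7, 295.0]
orientation: [-3.004, 0.891, -0.008]
ft_force: [-0.3, 0.3, -0.1]
width: 33.5
```

```bash
python3 hd.py 16w; python3 l.py scene 16s; python3 l.py top 16t; python3 -c "
import cv2,numpy as np
a=cv2.imread('pics/16s.png');b=cv2.imread('pics/16t.png');cv2.imwrite('pics/16.png',cv2.resize(np.hstack([a,b]),(800,300),interpolation=cv2.INTER_AREA))"
```

```text
51.65 [ 493.1 -232.6  295. ] [-3.004  0.891 -0.007]
handle pts 2332 x [-56.6 -51.6 -31.6] y [-53.    5.4  53.4] z [116.45266045 119.97795156 121.62561658]
[ 5.4559988e-01  8.3804578e-01  6.1046179e+02 -2.9317685e+02] [ 610.82184 -293.2992 ] ((609.9456176757812, -296.6903991699219), (109.20658874511719, 11.555203437805176), 57.06594467163086)
51.7 [ 493.  -232.5  295.1] [ 0.4 -0.5 -0.2] 33.60017315631677
427 [533.5 362.5 147. ] top [256.7 256.8 257.5 257.9] [448. 329.]
51.75 [ 492.9 -232.5  295.1] [-0.2  0.6  0. ] 33.60614555945129
218 [528.2 358.6 155.9] top [256.5 256.7 256.9 258.5] [151. 257.]
```

View pics/16.png

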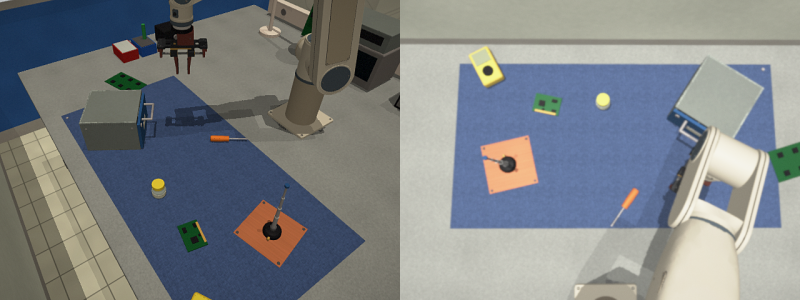

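The drawer is shut: the handle now reads 51.6 mm in front of the cabinet edge, where 52 is expected. The copper antenna still stands drawn out with its tip at 257 mm, and nothing else has been disturbed.

```bash
python3 -c "
from workcell import ticket; print(ticket.close_job())"
```

```text
the job is handed in; nothing more can be done
None
```

The three loose antennas are collapsed and standing in separate bays of the drawer, which is shut. I handed the job in at about 52 s.

- **Collapsing:** I pushed each antenna straight down on its tip button. The push force rose in steps of about 5 N and then 8 N, and each antenna stopped hard at 110 mm under 14–18 N. That fits the tubes going home thinnest first.
- **Placing:** Two antennas are in the back bays and one is in a front bay. The last wrist picture before closing showed all three upright and clear of the partitions. I did not look inside after shutting the drawer.
- **Drawer:** It had started about 6 mm ajar, so I pushed it on until it stopped under about 15 N. The handle then measured 51.6 mm in front of the cabinet edge, where 52 is expected.
- **Left alone:** The antenna on the copper sheet still stands drawn out, at 257–258 mm by the cameras, unchanged from the start. The jar, board and screwdriver look unmoved in the last pictures.
- **Disagreements:** The cameras differed by 2–4 mm on positions. While gripping one antenna the tool stood about 1.2° off vertical and 3–4 mm short of its target. I corrected the tilt during the lift, and the antenna stood properly in its bay.

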